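# Swing the slicing fence to the green stop peg

### The job

Set the slicing board for the green angle: push the free end of the white slicing fence sideways so that it swings about the steel pivot pin until its side rests against the green stop peg. Keep the fence flat on the board (do not lift it) and its forked end on the pin, then let go.

Things in the scene. Friction and masses are not known exactly. Their poses are not given: they have to be found in the camera images.
- fence: Loose white plastic bar with black graduations, 0.3 kg, 242 x 40 x 20 mm, flat on a fixed brown board. A 15 mm wide open slot in its far end straddles the pivot pin. Origin: underside, at the pin's centre (slot's closed end 8 mm behind it, prong tips 22 mm ahead). From there it runs along its -x for 220 mm to the free end, roughly towards the robot; sides at y = +-20 mm, z up. Held only by friction.
- pivot_pin (a point): Foot of the upright steel pivot pin, 12 mm diameter, 30 mm tall, on the top of the brown wooden board (260 x 340 mm, its top 18 mm above the worktop, fixed). Pushed sideways about 180 mm from the pin, finger tips 5 to 15 mm above the board, the fence swings about this pin and stays where it is left; pulled along towards its free end it would come off.
- green_peg: Green stop peg, fixed upright in the board on one side of the fence (left or right, it varies): 18 mm diameter, 34 mm tall, about 120 mm from the pin; origin at the centre of its foot, on the board's top. Fence touching it: peg centre 29 mm from the fence's centre line.
- red_peg: Red stop peg, the same size as the green one, fixed on the other side of the fence; not the one wanted. Origin at the centre of its foot.

How it is judged (in metres and radians):
At the end, for the whole second after the job is handed in: The fence lies flat and still on the board, its side within 12 mm of touching the green peg (peg centre within 41 mm of the fence's centre line), its fork still on the pin (fence origin within 12 mm of the pin's axis) (y of green_peg in the frame of fence between -0.041 and 0.041 m and horizontal distance between fence and pivot_pin below 0.012 m and angle between fence's own z axis and vertical below 0.1 rad and height (world z) of fence below 0.026 m and linear speed of fence below 0.01 m/s).
It fails at once if the fence is lifted more than 15 mm off the board (height (world z) of fence above 0.033 m).
It also fails if it takes over 40 s, if anything falls off the work surface, if the arm or the gripper's body presses on something with over 40 N, if the wrist force passes 120 N, or if a joint passes its speed limit or range.

### The arm

A 6-joint arm with a two-finger parallel gripper is mounted at the origin on a cart in front of the work surface, level with it; the furniture and walls round the work are solid. World frame = base frame: x ahead of the robot, y to its left, z up, the work surface at z = 0. Lengths are in m, angles in degrees, forces in N, time in s.
With the tool pointing down it reaches from about 0.4 to 0.825 m from the base axis. Payload 7 kg.
Tool frame: the origin (TCP) lies on the centre line of the jaws, within the pads' length; the fingertips stand 25 mm ahead of it and the grasp point (between the pads) lies 6 mm ahead of it; x points along the fingers, z is the direction in which the jaws open and shut, and the axes are right-handed (so a half turn about x gives the same grasp; the last joint's range is limited). The gripper opens to 88 mm and grips with 3 to 60 N. Pads are 19 mm wide; open, the fingers measure 130 mm over their backs; the gripper's body (78 mm by 193 mm) begins 47 mm behind the grasp point.
Start: joints at [81.194, 20.546, 0.682, 0, -70.136, -16.507], TCP at [0.289, 0.61, 0.252] pointing down, gripper open.
Joint ranges: [-176.03, 176.03], [-82.01, 121.73], [-58.28, 71.71], [-173.87, 95.51], [-174.79, -0.11], [-173.66, 173.66]. Speed limits (degrees/s): [136.94, 136.94, 172.46, 180, 180, 180].

### API

Orientations are given as [roll, pitch, yaw] about the fixed x, y, z axes, in that order (R = Rz(yaw) Ry(pitch) Rx(roll)).
In Python, from plant import ctrl gives the robot as it stands. The module is installed in compiled form; this text tells all that it offers.
- The arm moves only by the tool send_rows, never from a script. Its argument "deltas" is a list of rows, each an object of numbers: "dx", "dy", "dz": the shift along the tool's x, y, z in mm; "ax", "ay", "az": the turn, a rotation vector about the tool's x, y, z in units of 5 degrees (1.0 is 5 degrees); "fingers": the opening, from 0 (shut) to 1 (fully open). A call has 1 to 12 rows; each row shifts and turns the commanded pose from where the row before left it, along the tool's axes as they then stand; what a row does not reach is not made up. A row lasts 1/8 s, in which the tool goes at most 62.5 mm and 10.7 degrees, less where a joint would pass 70% of its speed; a pose out of reach is approached as far as the arm can. A call with a gripper value outside its range is refused whole. The fingers move at their own pace and stop on an object; the grip force is fixed at half the most. Time passes only in rows, so rows that do not move let the fingers close. It gives the time, the measured TCP pose, the force and the opening at its end, in the units of the state.
- ctrl.get_obs(): the state, without advancing time (a new reading comes with each control period).
- ctrl.snapshot(name): name is "scene" or "side" or "wrist"; returns a dict with "image" (400x640x3 uint8, blue, green, red), "fx", "fy", "cx", "cy" (pixels), "R" (3x3) and "t" (3): a world point X has camera coordinates R X + t; the wrist camera has in their place "hand_eye" (4x4, takes a point from camera to tool coordinates, whose origin is the TCP and whose axes are the tool frame's). Camera axes: x right, y down, z forward; pixel columns grow to the right and rows downward; lengths in m; the calibration is good to about 2 mm. The wrist camera is an equidistant fisheye: a pixel r from the principal point sees the ray r / f radians off the axis. A picture is of the moment at which its call begins: read the wrist's pose just before it. There is no depth.
- ctrl.close_job(): hands the job in, once; it reports no verdict.
The state is a dict: "clock": time; "joint_pos": joint angles; "qvel": joint speeds; "tau": joint torques, N m; "tool_pos": TCP position; "orientation": TCP orientation; "force": force on the tool from outside, world axes, zero at the start; "moment": the same for the moment, N m; "opening": finger opening in m.
Only numpy, scipy, OpenCV 4.12 (cv2) and the standard library are available. Lean on these libraries where they do the work, as an engineer would, in place of code of your own. Each camera call takes 0.05 s, during which the arm holds its last target.

## Working session

There is one attempt and no reset: what is moved stays moved. The work goes in short steps, Python scripts to look and compute and a tool call to move; the robot and the scene stay as the last step left them, time stands still between calls to the robot, and variables do not carry over. Pictures are saved under pics/ and viewed, and the job is handed in when it is done.

Besides the shell and the picture viewer there is one more tool, called after "Call:" as a command line: name --argument value ..., lists and objects as JSON in quotes. send_rows: Moves the arm, as the interface text tells. Its arguments: {"type":"object","properties":{"deltas":{"type":"array","items":{"type":"object","properties":{"dx":{"type":"number"},"dy":{"type":"number"},"dz":{"type":"number"},"ax":{"type":"number"},"ay":{"type":"number"},"az":{"type":"number"},"fingers":{"type":"number"}}}}},"required":["deltas"]}

```bash
mkdir -p pics; python3 - <<'E'
from plant import ctrl
import cv2,pickle
print(ctrl.get_obs())
for n in("scene","side"):
    s=ctrl.snapshot(n); cv2.imwrite(f"pics/{n}0.png",s["image"]); pickle.dump(s,open(n+"0.pkl","wb"))
    print({k:v for k,v in s.items() if k!="image"})
E
```

```text
{'clock': 0.0, 'joint_pos': array([ 8.11939450e+01,  2.05908009e+01,  6.32195626e-01, -1.98809864e-02,
       -7.01356299e+01, -1.65083162e+01]), 'qvel': array([-0.06848053,  0.07477081, -0.01685848, -0.05046413,  0.04468272,
       -0.06256202]), 'tau': array([ 1.12585494e-03, -5.82714951e+01,  2.93047857e+01,  6.99664369e+00,
        6.93904716e-03, -1.66024356e-04]), 'tool_pos': array([0.28843332, 0.60976151, 0.25061858]), 'orientation': array([   5.2921493 ,   89.90392873, -110.02899267]), 'force': array([ 0.1881493 ,  0.11695348, -0.0005108 ]), 'moment': array([ 0.03072972, -0.05167897, -0.06066889]), 'opening': 0.08771861700029711}
{'fx': 434.13383863942585, 'fy': 434.13383863942585, 'cx': 321.60342774603873, 'cy': 195.39792049317847, 'R': array([[-0.86908422, -0.4945041 , -0.01258264],
       [-0.3669848 ,  0.66160945, -0.65390756],
       [ 0.33168476, -0.5636831 , -0.75646982]]), 't': array([0.51731882, 0.2465198 , 0.69253149])}
{'fx': 505.04959089213236, 'fy': 505.04959089213236, 'cx': 320.37365695908994, 'cy': 198.64736954921105, 'R': array([[-0.99812554,  0.05802156, -0.01946529],
       [ 0.04392113,  0.45763229, -0.88805609],
       [-0.04261845, -0.88724641, -0.45932285]]), 't': array([0.58994119, 0.01890625, 0.88525133])}
```

View pics/scene0.png

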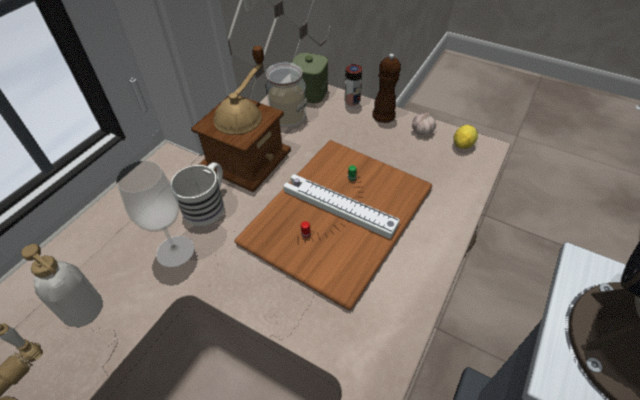

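View pics/side0.png

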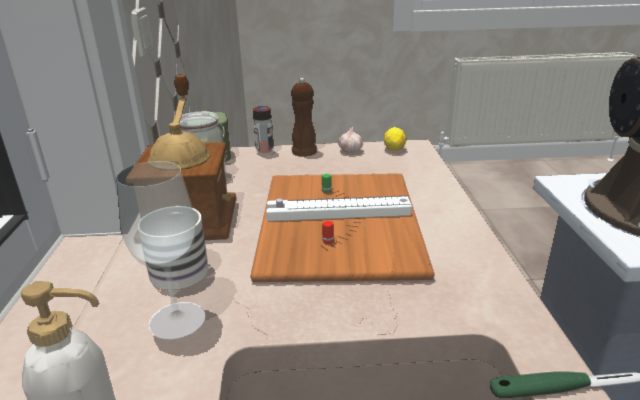

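The scene view shows the pin near (296,182), the free end near (392,225), the green peg near (352,173) and the red peg near (306,229). I'll enlarge both views to get accurate pixels.

```bash
python3 - <<'E'
import cv2
a=cv2.imread("pics/scene0.png")[140:265,250:440]; cv2.imwrite("pics/scene0z.png",cv2.resize(a,None,fx=4,fy=4,interpolation=cv2.INTER_CUBIC))
a=cv2.imread("pics/side0.png")[165:285,245:435]; cv2.imwrite("pics/side0z.png",cv2.resize(a,None,fx=4,fy=4,interpolation=cv2.INTER_CUBIC))
E
```

```text
(no output)
```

View pics/scene0z.png

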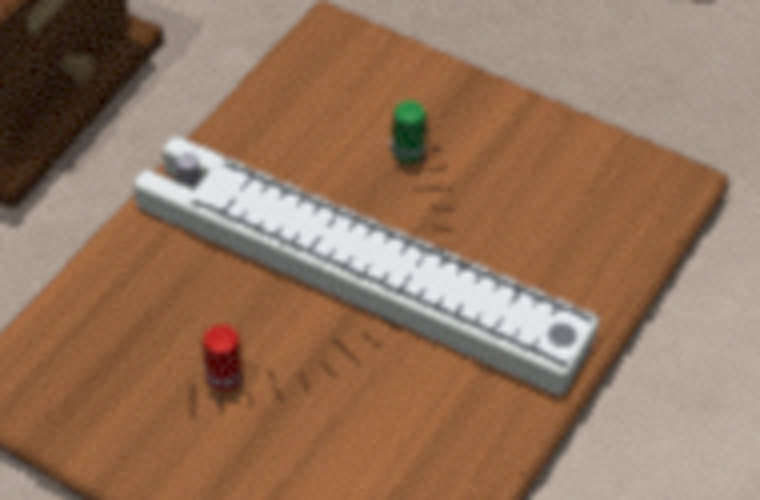

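View pics/side0z.png

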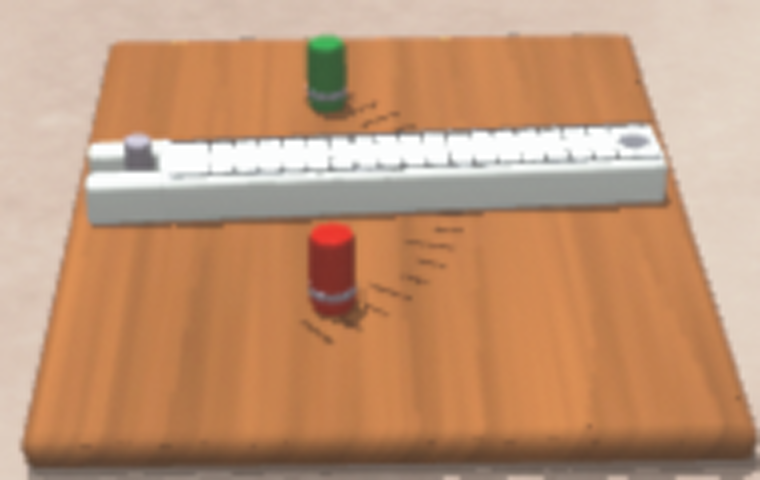

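```bash
cat > h.py <<'E'
import numpy as np,cv2,pickle
def ray(s,u,v,z):
    d=np.array([(u-s["cx"])/s["fx"],(v-s["cy"])/s["fy"],1.]); R=s["R"];c=-R.T@s["t"]; w=R.T@d
    return c+w*(z-c[2])/w[2]
def proj(s,X):
    p=s["R"]@np.asarray(X)+s["t"]; return p[0]/p[2]*s["fx"]+s["cx"],p[1]/p[2]*s["fy"]+s["cy"]
E
python3 - <<'E'
from h import *
S={"scene":(250,140),"side":(245,165)}
pts={"green":(.052,(410,109),(327,43)),"red":(.052,(222,337),(332,234)),"pin":(.048,(185,157),(138,140)),
"free_far":(.038,(597,318),(652,127)),"free_near":(.038,(563,374),(667,168)),"prong_near":(.038,(136,180),(88,176))}
P={}
for n,(z,*uv) in pts.items():
    r=[]
    for k,(nm,o) in enumerate(S.items()):
        s=pickle.load(open(nm+"0.pkl","rb")); u=o[0]+(uv[k][0]+.5)/4-.5; v=o[1]+(uv[k][1]+.5)/4-.5
        r.append(ray(s,u,v,z))
    P[n]=np.mean(r,0); print(n,np.round(r[0],4),np.round(r[1],4))
end=(P["free_far"]+P["free_near"])/2; pin=P["pin"]
d=(end-pin)[:2];L=np.hypot(*d);ang=np.degrees(np.arctan2(d[1],d[0]));print("len",L,"ang",ang, "width",np.linalg.norm(P["free_far"]-P["free_near"]))
for g in("green","red"):
    e=(P[g]-pin)[:2];r=np.hypot(*e);a=np.degrees(np.arctan2(e[1],e[0]));print(g,r,a,"contact",np.degrees(np.arcsin(.029/r)))
E
```

```text
green [ 0.5742 -0.0916  0.052 ] [ 0.5741 -0.0876  0.052 ]
red [0.583  0.0816 0.052 ] [0.584  0.0842 0.052 ]
pin [ 0.6601 -0.0097  0.048 ] [ 0.6586 -0.0078  0.048 ]
free_far [ 0.4395 -0.0233  0.038 ] [ 0.4395 -0.0183  0.038 ]
free_near [0.4403 0.0145 0.038 ] [0.4412 0.0188 0.038 ]
prong_near [0.6789 0.0084 0.038 ] [0.6796 0.0033 0.038 ]
len 0.21932544681551852 ang 178.2561172861138 width 0.03746400157535441
green 0.11747004753324965 -136.497865462165 contact 14.292457135627624
red 0.11894043845493898 129.6052780890012 contact 14.112081462924385
```

```bash
python3 - <<'E'
from h import *
from scipy.spatial.transform import Rotation as Ro
from plant import ctrl
o=ctrl.get_obs(); r,p,y=o["orientation"]; R=Ro.from_euler("xyz",[r,p,y],degrees=True).as_matrix(); print(np.round(R,3))
s=pickle.load(open("scene0.pkl","rb"));t=pickle.load(open("side0.pkl","rb"))
for n,uv in {"glass foot":(175,252),"mug":(203,215),"grinder base":(245,185),"mill":(385,118),"soap":(75,310)}.items(): print(n,ray(s,*uv,0)[:2])
for n,uv in {"glass foot":(177,319),"mug":(176,278)}.items(): print(n,ray(t,*uv,0)[:2])
c=-s["R"].T@s["t"];print("cams",c,-t["R"].T@t["t"])
# heights: triangulate
def tri(a,b):
    P=lambda q:np.diag([1,1,1])@np.array([[q["fx"],0,q["cx"]],[0,q["fy"],q["cy"]],[0,0,1]])@np.c_[q["R"],q["t"]]
    X=cv2.triangulatePoints(P(s),P(t),np.array(a,float).reshape(2,1),np.array(b,float).reshape(2,1));return (X[:3]/X[3]).ravel()
print("grinder knob",tri((258,53),(181,82)),"glass rim c",tri((146,178),(157,180)),"soap top",tri((33,252),(38,290)))
pin=np.array([.659,-.0088]);th=np.radians(178.2);u=np.array([np.cos(th),np.sin(th)])
zt=np.array([*u,0]);xt=np.array([0,0,-1.]);D=np.c_[xt,np.cross(zt,xt),zt]
for sgn in(1,-1):
    Ds=D@np.diag([1,sgn,sgn]); print(np.degrees(Ro.from_matrix(R.T@Ds).as_rotvec()))
E
```

```text
[[-0.     0.904 -0.428]
 [-0.001 -0.428 -0.904]
 [-1.     0.     0.001]]
glass foot [0.7871123  0.22672877]
mug [0.79867474 0.13071935]
grinder base [0.7727624  0.02213597]
mill [ 0.60155362 -0.32933677]
soap [0.85682623 0.40196665]
glass foot [0.7899039  0.22319648]
mug [0.80869861 0.13273756]
cams [0.31036049 0.48308474 0.69158957] [0.62573302 0.74255465 0.43488934]
grinder knob [ 0.82021824 -0.13975739  0.21698163] glass rim c [0.78482863 0.21759898 0.19667545] soap top [0.84510308 0.39053709 0.1772713 ]
[ 6.64833921e+01  6.99181712e-02 -5.81403679e-02]
[-1.1351657e+02  6.5064586e-02  7.8245065e-02]
```

Call:
send_rows --deltas '[{"dy": 34.3,"dz": 35.2,"fingers": 0},{"dy": 34.3,"dz": 35.2,"fingers": 0},{"dy": 34.3,"dz": 35.2,"fingers": 0},{"dy": 34.3,"dz": 35.2,"fingers": 0},{"dy": 34.3,"dz": 35.2,"fingers": 0},{"dy": 34.3,"dz": 35.2,"fingers": 0},{"dy": 34.3,"dz": 35.2,"fingers": 0},{"dy": 34.3,"dz": 35.2,"fingers": 0},{"dy": 34.3,"dz": 35.2,"fingers": 0},{"dy": 34.3,"dz": 35.2,"fingers": 0},{"dy": 34.3,"dz": 35.2,"fingers": 0},{"dy": 34.3,"dz": 35.2,"fingers": 0}]'

```text
validation failed for argument at $.de...
```

Call:
send_rows --deltas '[{"ax": 1.33,"fingers": 0},{"ax": 1.33,"fingers": 0},{"ax": 1.33,"fingers": 0},{"ax": 1.33,"fingers": 0},{"ax": 1.33,"fingers": 0},{"ax": 1.33,"fingers": 0},{"ax": 1.33,"fingers": 0},{"ax": 1.33,"fingers": 0},{"ax": 1.33,"fingers": 0},{"ax": 1.33,"fingers": 0},{"fingers": 0},{"fingers": 0}]'

```text
validation failed for argument at $.de...
```

The rows were refused. I'll check that nothing moved and try one row with every field given.

```bash
python3 -c "
from plant import ctrl
o=ctrl.get_obs();print(o['clock'],o['tool_pos'],o['opening'])"
```

```text
0.1 [0.28845422 0.60983247 0.25073465] 0.08753317814183054
```

Call:
send_rows --deltas '[{"dx": 0.0,"dy": 34.3,"dz": 35.2,"ax": 0.0,"ay": 0.0,"az": 0.0,"fingers": 0.0}]'

```text
clock: 0.22
tool_pos: [0.3039, 0.5647, 0.2498]
orientation: [13.0, 89.9, -102.2]
force: [0.9, -0.2, 0.5]
opening: 0.0816
```

All seven fields are needed. I'll carry on with the remaining 11 shift rows.

Call:
send_rows --deltas '[{"dx": 0,"dy": 34.3,"dz": 35.2,"ax": 0,"ay": 0,"az": 0,"fingers": 0},{"dx": 0,"dy": 34.3,"dz": 35.2,"ax": 0,"ay": 0,"az": 0,"fingers": 0},{"dx": 0,"dy": 34.3,"dz": 35.2,"ax": 0,"ay": 0,"az": 0,"fingers": 0},{"dx": 0,"dy": 34.3,"dz": 35.2,"ax": 0,"ay": 0,"az": 0,"fingers": 0},{"dx": 0,"dy": 34.3,"dz": 35.2,"ax": 0,"ay": 0,"az": 0,"fingers": 0},{"dx": 0,"dy": 34.3,"dz": 35.2,"ax": 0,"ay": 0,"az": 0,"fingers": 0},{"dx": 0,"dy": 34.3,"dz": 35.2,"ax": 0,"ay": 0,"az": 0,"fingers": 0},{"dx": 0,"dy": 34.3,"dz": 35.2,"ax": 0,"ay": 0,"az": 0,"fingers": 0},{"dx": 0,"dy": 34.3,"dz": 35.2,"ax": 0,"ay": 0,"az": 0,"fingers": 0},{"dx": 0,"dy": 34.3,"dz": 35.2,"ax": 0,"ay": 0,"az": 0,"fingers": 0},{"dx": 0,"dy": 34.3,"dz": 35.2,"ax": 0,"ay": 0,"az": 0,"fingers": 0}]'

```text
clock: 1.6
tool_pos: [0.4802, 0.0507, 0.2515]
orientation: [-158.2, 90.0, 86.5]
force: [1.0, 0.9, 0.7]
opening: 0.0005
```

Call:
send_rows --deltas '[{"dx": 0,"dy": 0,"dz": 0,"ax": 1.33,"ay": 0,"az": 0,"fingers": 0},{"dx": 0,"dy": 0,"dz": 0,"ax": 1.33,"ay": 0,"az": 0,"fingers": 0},{"dx": 0,"dy": 0,"dz": 0,"ax": 1.33,"ay": 0,"az": 0,"fingers": 0},{"dx": 0,"dy": 0,"dz": 0,"ax": 1.33,"ay": 0,"az": 0,"fingers": 0},{"dx": 0,"dy": 0,"dz": 0,"ax": 1.33,"ay": 0,"az": 0,"fingers": 0},{"dx": 0,"dy": 0,"dz": 0,"ax": 1.33,"ay": 0,"az": 0,"fingers": 0},{"dx": 0,"dy": 0,"dz": 0,"ax": 1.33,"ay": 0,"az": 0,"fingers": 0},{"dx": 0,"dy": 0,"dz": 0,"ax": 1.33,"ay": 0,"az": 0,"fingers": 0},{"dx": 0,"dy": 0,"dz": 0,"ax": 1.33,"ay": 0,"az": 0,"fingers": 0},{"dx": 0,"dy": 0,"dz": 0,"ax": 1.33,"ay": 0,"az": 0,"fingers": 0},{"dx": 0,"dy": 0,"dz": 0,"ax": 0,"ay": 0,"az": 0,"fingers": 0},{"dx": 0,"dy": 0,"dz": 0,"ax": 0,"ay": 0,"az": 0,"fingers": 0}]'

```text
clock: 3.1
tool_pos: [0.48, 0.0523, 0.2514]
orientation: [14.7, 90.0, -166.9]
force: [0.7, -0.6, -0.2]
opening: 0.0004
```

```bash
cat > look.py <<'E'
import sys
from h import *
from scipy.spatial.transform import Rotation as Ro
from plant import ctrl
def state():
    o=ctrl.get_obs(); R=Ro.from_euler("xyz",o["orientation"],degrees=True).as_matrix()
    print(round(o["clock"],2),o["tool_pos"].round(4),"z axis",R[:,2].round(3),"x axis",R[:,0].round(3),"F",o["force"].round(1),"op",round(o["opening"],4),"q",o["joint_pos"].round(1)); return o,R
if __name__=="__main__":
    o,R=state()
    n=sys.argv[1]; ims=[]
    for k in ("scene","side"):
        s=ctrl.snapshot(k); pickle.dump(s,open(f"{k}{n}.pkl","wb"))
        a=s["image"]; a=a[125:275,240:440] if k=="scene" else a[150:300,235:435]
        ims.append(cv2.resize(a,None,fx=4,fy=4,interpolation=cv2.INTER_CUBIC)); cv2.imwrite(f"pics/{k}{n}z.png",ims[-1])
E
python3 look.py 1
```

```text
3.1 [0.48   0.0523 0.2514] z axis [-1.     0.029  0.   ] x axis [-0. -0. -1.] F [ 0.7 -0.6 -0.2] op 0.0004 q [ 29.6   2.2 -22.8  -0.  -65.1 -31.3]
```

View pics/side1z.png

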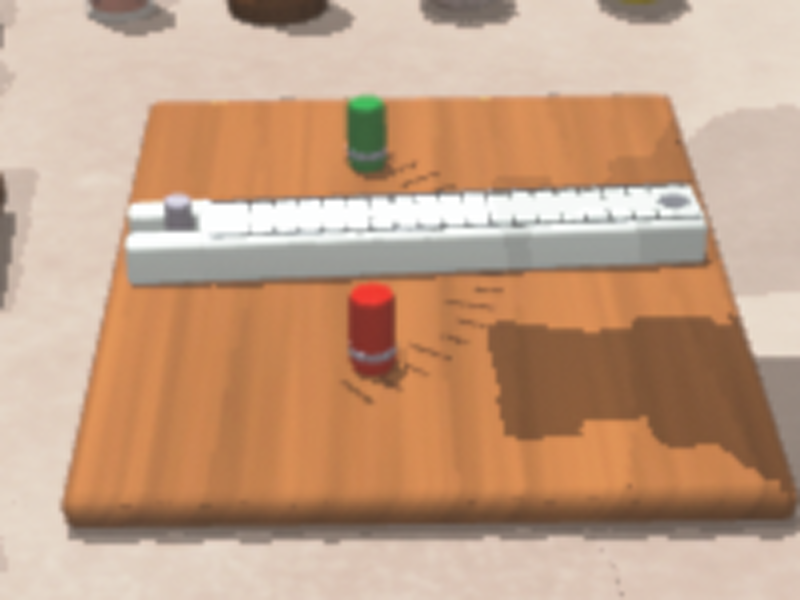

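Call:
send_rows --deltas '[{"dx": 30,"dy": 0,"dz": 0,"ax": 0,"ay": 0,"az": 0,"fingers": 0},{"dx": 30,"dy": 0,"dz": 0,"ax": 0,"ay": 0,"az": 0,"fingers": 0},{"dx": 30,"dy": 0,"dz": 0,"ax": 0,"ay": 0,"az": 0,"fingers": 0},{"dx": 30,"dy": 0,"dz": 0,"ax": 0,"ay": 0,"az": 0,"fingers": 0},{"dx": 30,"dy": 0,"dz": 0,"ax": 0,"ay": 0,"az": 0,"fingers": 0},{"dx": 0,"dy": 0,"dz": 0,"ax": 0,"ay": 0,"az": 0,"fingers": 0}]'

```text
clock: 3.95
tool_pos: [0.4787, 0.0517, 0.0999]
orientation: [28.5, 89.7, -153.3]
force: [0.8, -0.6, 0.2]
opening: 0.0005
```

```bash
python3 look.py 2
```

```text
3.95 [0.4787 0.0517 0.0999] z axis [-1.     0.031  0.004] x axis [-0.004 -0.002 -1.   ] F [ 0.8 -0.6  0.2] op 0.0005 q [ 29.6  11.8 -34.5  -0.  -44.  -31.4]
```

View pics/scene2z.png

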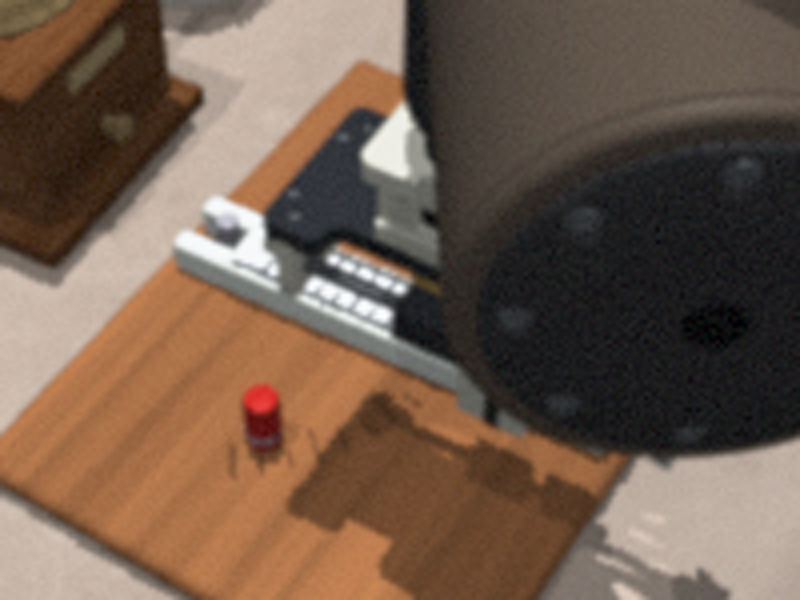

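View pics/side2z.png

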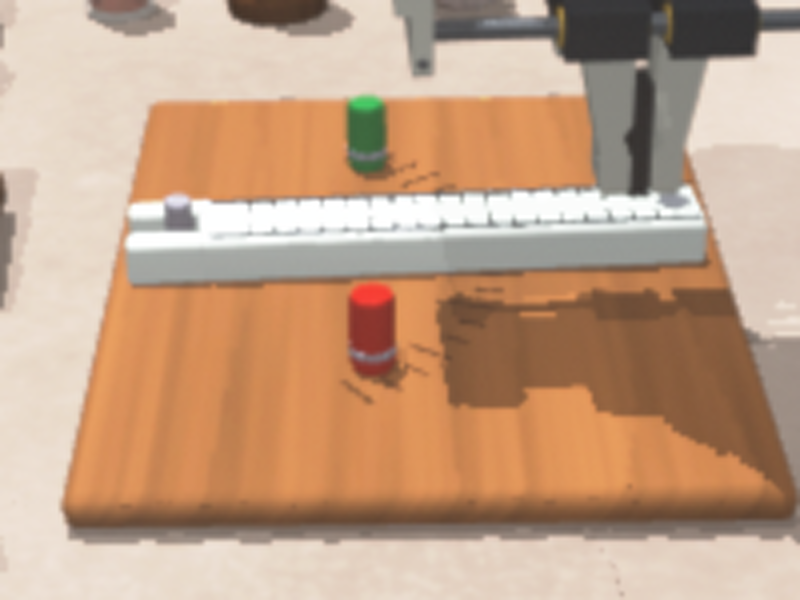

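```bash
python3 - <<'E'
from h import *
s=pickle.load(open("scene2.pkl","rb"));t=pickle.load(open("side2.pkl","rb"))
for X in [(.4787,.0517,.075),(.4787,.0617,.075),(.4787,.0417,.075),(.458,.0517,.075),(.5,.0517,.075),(.575,.0517,.141)]:
    a=proj(s,X);b=proj(t,X);print(X,((a[0]-240)*4,(a[1]-125)*4),((b[0]-235)*4,(b[1]-150)*4))
E
```

```text
(0.4787, 0.0517, 0.075) (np.float64(496.0641376142016), np.float64(408.6533025054887)) (np.float64(634.2211306389618), np.float64(186.83004189388248))
(0.4787, 0.0617, 0.075) (np.float64(486.0207013970712), np.float64(424.71726030701416)) (np.float64(639.0806925164811), np.float64(198.66030714342173))
(0.4787, 0.0417, 0.075) (np.float64(505.96073038811096), np.float64(392.82421321154663)) (np.float64(629.4702558124691), np.float64(175.26436770733278))
(0.458, 0.0517, 0.075) (np.float64(538.7831201461088), np.float64(427.19373024045706)) (np.float64(687.0360408199658), np.float64(184.50024204838894))
(0.5, 0.0517, 0.075) (np.float64(452.89962323867917), np.float64(389.9195098900716)) (np.float64(579.7512151388582), np.float64(189.2328482279512))
(0.575, 0.0517, 0.141) (np.float64(303.774090116505), np.float64(229.33565644151565)) (np.float64(385.3240684519435), np.float64(40.012085868340364))
```

The tips sit where projected, about 25 mm clear of the fence's side. I'll descend to z≈0.053, which puts the tips 10 mm above the board.

Call:
send_rows --deltas '[{"dx": 16,"dy": 0,"dz": 0,"ax": 0,"ay": 0,"az": 0,"fingers": 0},{"dx": 16,"dy": 0,"dz": 0,"ax": 0,"ay": 0,"az": 0,"fingers": 0},{"dx": 15,"dy": 0,"dz": 0,"ax": 0,"ay": 0,"az": 0,"fingers": 0},{"dx": 0,"dy": 0,"dz": 0,"ax": 0,"ay": 0,"az": 0,"fingers": 0}]'

```text
clock: 4.55
tool_pos: [0.4804, 0.0525, 0.0552]
orientation: [-170.1, 90.0, 8.1]
force: [-0.4, -0.3, 0.3]
opening: 0.0008
```

Call:
send_rows --deltas '[{"dx": 0,"dy": 6,"dz": 0,"ax": 0,"ay": 0,"az": 0,"fingers": 0},{"dx": 0,"dy": 6,"dz": 0,"ax": 0,"ay": 0,"az": 0,"fingers": 0},{"dx": 0,"dy": 6,"dz": 0,"ax": 0,"ay": 0,"az": 0,"fingers": 0},{"dx": 0,"dy": 4,"dz": 0,"ax": 0,"ay": 0,"az": 0,"fingers": 0},{"dx": 0,"dy": 0,"dz": 0,"ax": 0,"ay": 0,"az": 0,"fingers": 0}]'

```text
clock: 5.18
tool_pos: [0.4794, 0.03, 0.0546]
orientation: [-172.1, 90.0, 6.1]
force: [-0.2, -0.6, -0.1]
opening: 0.0003
```

Call:
send_rows --deltas '[{"dx": 0,"dy": 3,"dz": 0,"ax": 0,"ay": 0,"az": 0,"fingers": 0},{"dx": 0,"dy": 6.3,"dz": 0.7,"ax": -0.4,"ay": 0,"az": 0,"fingers": 0},{"dx": 0,"dy": 6.3,"dz": 0.7,"ax": -0.4,"ay": 0,"az": 0,"fingers": 0},{"dx": 0,"dy": 6.3,"dz": 0.7,"ax": -0.4,"ay": 0,"az": 0,"fingers": 0},{"dx": 0,"dy": 6.3,"dz": 0.7,"ax": -0.4,"ay": 0,"az": 0,"fingers": 0},{"dx": 0,"dy": 0,"dz": 0,"ax": 0,"ay": 0,"az": 0,"fingers": 0}]'

```text
clock: 5.92
tool_pos: [0.477, 0.0019, 0.0545]
orientation: [15.9, 90.0, -158.0]
force: [0.5, 0.6, -0.0]
opening: 0.0005
```

```bash
python3 look.py 3
```

```text
5.92 [0.477  0.0019 0.0545] z axis [-0.994 -0.107  0.   ] x axis [-0. -0. -1.] F [ 0.5  0.6 -0. ] op 0.0005 q [ 23.9  15.4 -37.9  -0.  -36.8 -17.8]
```

View pics/side3z.png

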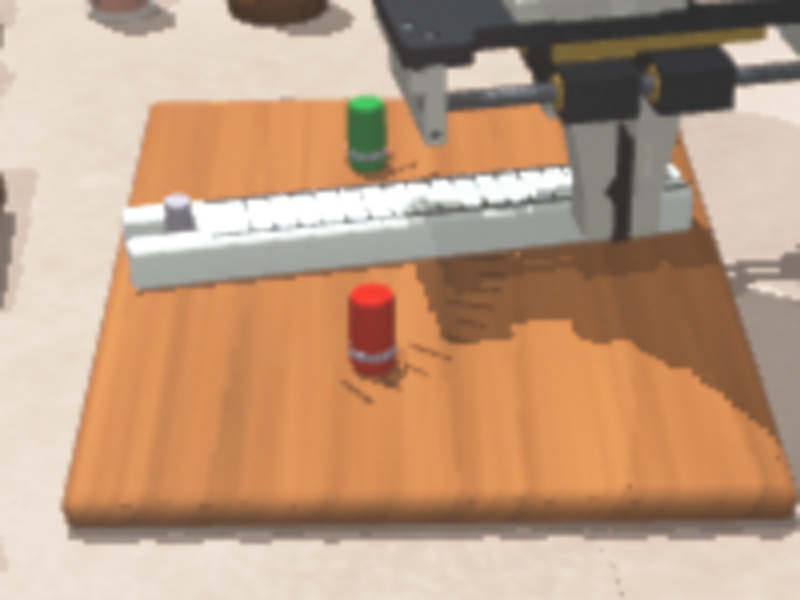

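The fence is turning with the finger and the fork is still on the pin. I'll go on with the arc.

Call:
send_rows --deltas '[{"dx": 0,"dy": 6.3,"dz": 0.7,"ax": -0.4,"ay": 0,"az": 0,"fingers": 0},{"dx": 0,"dy": 6.3,"dz": 0.7,"ax": -0.4,"ay": 0,"az": 0,"fingers": 0},{"dx": 0,"dy": 6.3,"dz": 0.7,"ax": -0.4,"ay": 0,"az": 0,"fingers": 0},{"dx": 0,"dy": 6.3,"dz": 0.7,"ax": -0.4,"ay": 0,"az": 0,"fingers": 0},{"dx": 0,"dy": 6.3,"dz": 0.7,"ax": -0.4,"ay": 0,"az": 0,"fingers": 0},{"dx": 0,"dy": 6.3,"dz": 0.7,"ax": -0.4,"ay": 0,"az": 0,"fingers": 0},{"dx": 0,"dy": 6.3,"dz": 0.7,"ax": -0.4,"ay": 0,"az": 0,"fingers": 0},{"dx": 0,"dy": 6.3,"dz": 0.7,"ax": -0.4,"ay": 0,"az": 0,"fingers": 0},{"dx": 0,"dy": 0,"dz": 0,"ax": 0,"ay": 0,"az": 0,"fingers": 0}]'

```text
clock: 7.15
tool_pos: [0.4831, -0.0481, 0.0545]
orientation: [20.7, 90.0, -137.2]
force: [0.1, 0.4, 0.2]
opening: 0.0003
```

```bash
python3 look.py 4
```

```text
7.15 [ 0.4831 -0.0481  0.0545] z axis [-0.926 -0.377  0.   ] x axis [-0. -0. -1.] F [0.1 0.4 0.2] op 0.0003 q [ 17.6  16.  -36.8   0.  -37.2   4.5]
```

View pics/side4z.png

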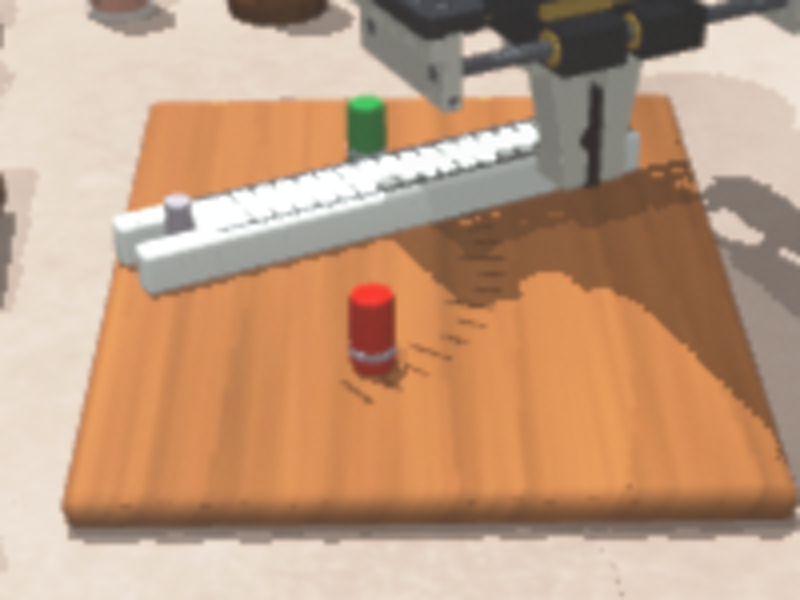

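View pics/scene4z.png

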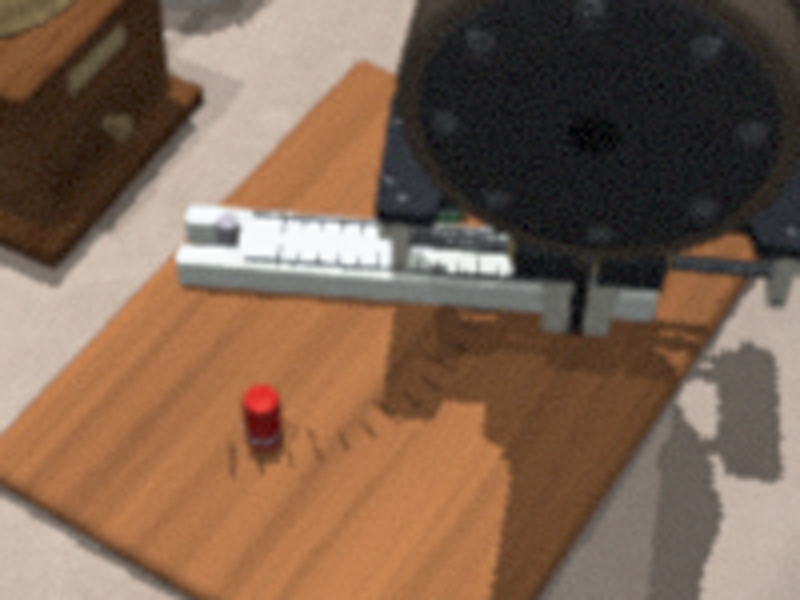

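The fence is at about 202° in the tool's bearing, with contact expected near 209°. From here I'll use smaller steps and watch the force.

Call:
send_rows --deltas '[{"dx": 0,"dy": 3.1,"dz": 0.4,"ax": -0.2,"ay": 0,"az": 0,"fingers": 0},{"dx": 0,"dy": 3.1,"dz": 0.4,"ax": -0.2,"ay": 0,"az": 0,"fingers": 0},{"dx": 0,"dy": 3.1,"dz": 0.4,"ax": -0.2,"ay": 0,"az": 0,"fingers": 0},{"dx": 0,"dy": 3.1,"dz": 0.4,"ax": -0.2,"ay": 0,"az": 0,"fingers": 0},{"dx": 0,"dy": 3.1,"dz": 0.4,"ax": -0.2,"ay": 0,"az": 0,"fingers": 0},{"dx": 0,"dy": 0,"dz": 0,"ax": 0,"ay": 0,"az": 0,"fingers": 0}]'

```text
clock: 8.0
tool_pos: [0.4877, -0.0633, 0.0545]
orientation: [110.6, 90.0, -42.2]
force: [0.1, -0.5, 1.1]
opening: 0.0003
```

Call:
send_rows --deltas '[{"dx": 0,"dy": 1.5,"dz": 0,"ax": -0.1,"ay": 0,"az": 0,"fingers": 0},{"dx": 0,"dy": 1.5,"dz": 0,"ax": -0.1,"ay": 0,"az": 0,"fingers": 0},{"dx": 0,"dy": 0,"dz": 0,"ax": 0,"ay": 0,"az": 0,"fingers": 0}]'

```text
clock: 8.38
tool_pos: [0.4889, -0.0658, 0.0545]
orientation: [-3.6, 90.0, -155.4]
force: [-0.8, 1.1, -0.7]
opening: 0.0005
```

```bash
python3 look.py 5
```

```text
8.38 [ 0.4889 -0.0658  0.0545] z axis [-0.881 -0.472  0.   ] x axis [-0. -0. -1.] F [-0.8  1.1 -0.7] op 0.0005 q [ 15.2  16.6 -35.8   0.  -37.5  13. ]
```

View pics/side5z.png

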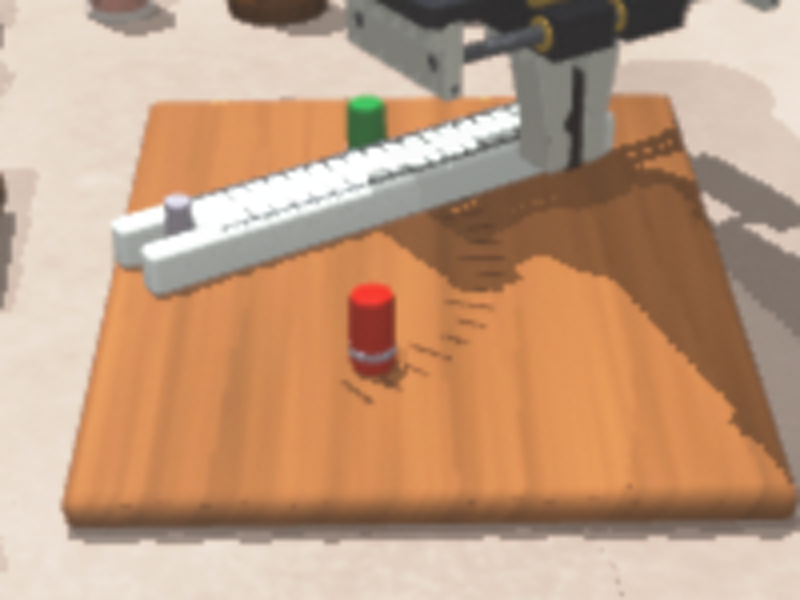

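Call:
send_rows --deltas '[{"dx": 0,"dy": 1.5,"dz": 0,"ax": -0.1,"ay": 0,"az": 0,"fingers": 0},{"dx": 0,"dy": 1,"dz": 0,"ax": -0.1,"ay": 0,"az": 0,"fingers": 0},{"dx": 0,"dy": 0,"dz": 0,"ax": 0,"ay": 0,"az": 0,"fingers": 0}]'

```text
clock: 8.85
tool_pos: [0.4902, -0.068, 0.0545]
orientation: [145.7, 90.0, -5.1]
force: [-1.0, 0.6, 0.0]
opening: 0.0006
```

Call:
send_rows --deltas '[{"dx": 0,"dy": 1.5,"dz": 0,"ax": 0,"ay": 0,"az": 0,"fingers": 0},{"dx": 0,"dy": 0,"dz": 0,"ax": 0,"ay": 0,"az": 0,"fingers": 0}]'

```text
clock: 9.1
tool_pos: [0.491, -0.0693, 0.0546]
orientation: [150.2, 90.0, -0.6]
force: [-0.6, 0.4, -0.5]
opening: 0.0002
```

```bash
python3 look.py 6
```

```text
9.1 [ 0.491  -0.0693  0.0546] z axis [-0.873 -0.488 -0.   ] x axis [ 0. -0. -1.] F [-0.6  0.4 -0.5] op 0.0002 q [ 14.7  16.8 -35.5   0.  -37.6  14.5]
```

View pics/side6z.png

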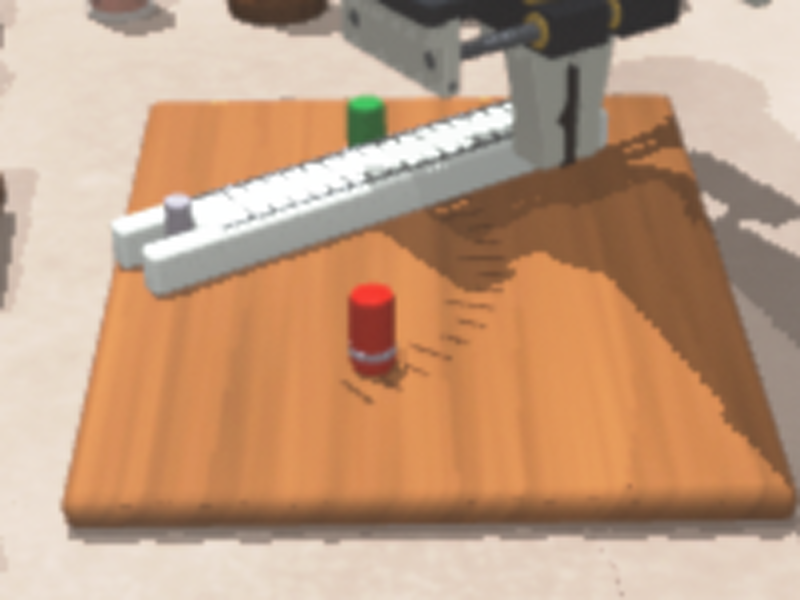

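Call:
send_rows --deltas '[{"dx": 0,"dy": 1.5,"dz": 0,"ax": 0,"ay": 0,"az": 0,"fingers": 0},{"dx": 0,"dy": 0,"dz": 0,"ax": 0,"ay": 0,"az": 0,"fingers": 0}]'

```text
clock: 9.45
tool_pos: [0.4917, -0.0706, 0.0546]
orientation: [150.8, 90.0, -0.0]
force: [-1.8, 0.6, 0.4]
opening: 0.0004
```

Call:
send_rows --deltas '[{"dx": 0,"dy": 1.5,"dz": 0,"ax": 0,"ay": 0,"az": 0,"fingers": 0},{"dx": 0,"dy": 0,"dz": 0,"ax": 0,"ay": 0,"az": 0,"fingers": 0}]'

```text
clock: 9.7
tool_pos: [0.492, -0.0712, 0.0546]
orientation: [-86.9, 89.9, 122.3]
force: [-3.7, 7.2, 3.0]
opening: 0.0007
```

The force has stepped to about 8 N along the push, so the fence is against the green peg. I'll back straight off, then rise.

Call:
send_rows --deltas '[{"dx": 0,"dy": -2,"dz": 0,"ax": 0,"ay": 0,"az": 0,"fingers": 0},{"dx": 0,"dy": -4,"dz": 0,"ax": 0,"ay": 0,"az": 0,"fingers": 0},{"dx": 0,"dy": -8,"dz": 0,"ax": 0,"ay": 0,"az": 0,"fingers": 0},{"dx": 0,"dy": -8,"dz": 0,"ax": 0,"ay": 0,"az": 0,"fingers": 0},{"dx": 0,"dy": -8,"dz": 0,"ax": 0,"ay": 0,"az": 0,"fingers": 0},{"dx": 0,"dy": 0,"dz": 0,"ax": 0,"ay": 0,"az": 0,"fingers": 0},{"dx": -30,"dy": 0,"dz": 0,"ax": 0,"ay": 0,"az": 0,"fingers": 0},{"dx": -40,"dy": 0,"dz": 0,"ax": 0,"ay": 0,"az": 0,"fingers": 0},{"dx": -40,"dy": 0,"dz": 0,"ax": 0,"ay": 0,"az": 0,"fingers": 0},{"dx": -40,"dy": 0,"dz": 0,"ax": 0,"ay": 0,"az": 0,"fingers": 0},{"dx": -40,"dy": 0,"dz": 0,"ax": 0,"ay": 0,"az": 0,"fingers": 0},{"dx": 0,"dy": 0,"dz": 0,"ax": 0,"ay": 0,"az": 0,"fingers": 0}]'

```text
clock: 11.2
tool_pos: [0.4794, -0.0454, 0.2479]
orientation: [161.6, 89.6, 10.8]
force: [0.0, -0.4, -0.8]
opening: 0.0007
```

```bash
python3 look.py 7
```

```text
11.2 [ 0.4794 -0.0454  0.2479] z axis [-0.873 -0.488 -0.006] x axis [ 0.006  0.001 -1.   ] F [ 0.  -0.4 -0.8] op 0.0007 q [ 18.1   2.  -23.5   0.1 -64.2  11.1]
```

View pics/side7z.png

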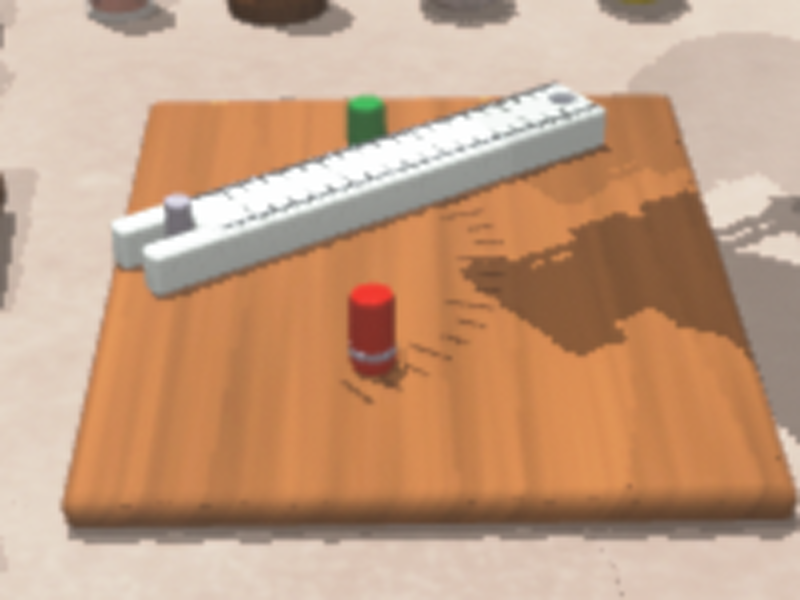

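View pics/scene7z.png

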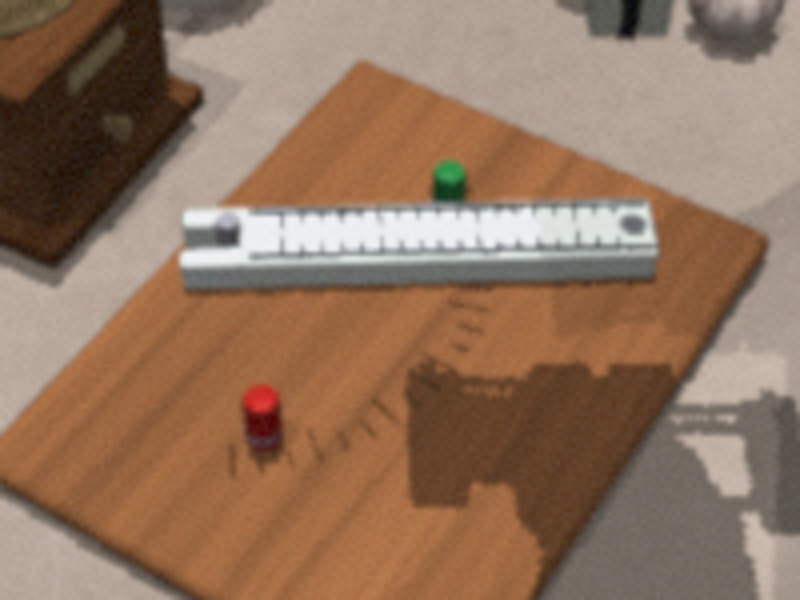

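Both views show the fence against the green peg, with the pin near (228,225) in the scene crop and (178,210) in the side crop, inside the slot. I'll check this numerically.

```bash
python3 - <<'E'
from h import *
S={"scene":(240,125),"side":(235,150)}
pts={"a":((653,202),(557,84)),"b":((657,250),(606,110)),"pa":((184,211),(113,222)),"pb":((180,262),(143,250))}
other={"pin":(.048,(228,222),(178,202)),"green":(.052,(450,169),(367,103))}
for k,(nm,o) in enumerate(S.items()):
    s=pickle.load(open(nm+"7.pkl","rb")); f=lambda uv,z:ray(s,o[0]+(uv[0]+.5)/4-.5,o[1]+(uv[1]+.5)/4-.5,z)[:2]
    P={n:f(v[k],.038) for n,v in pts.items()}; pin=f(other["pin"][k+1],.048); g=f(other["green"][k+1],.052)
    end=(P["a"]+P["b"])/2; pr=(P["pa"]+P["pb"])/2; x=(pr-end);L=np.hypot(*x);x/=L; n=np.array([-x[1],x[0]])
    org=end+.22*x; print(nm,"len",L.round(4),"angle",np.degrees(np.arctan2(-x[1],-x[0]))%360,"green y",((g-org)@n).round(4),"pin in fence",((pin-org)@x).round(4),((pin-org)@n).round(4))
E
```

```text
scene len 0.2415 angle 210.69730351144 green y -0.03 pin in fence -0.0026 0.0001
side len 0.2393 angle 209.51923736485406 green y -0.0269 pin in fence -0.0036 0.0025
```

Both cameras put the peg about 28 mm from the fence's centre line, with contact at 29 mm. They put the pin within about 4.4 mm of the fence origin. I'll hand the job in.

```bash
python3 -c "
from plant import ctrl
print(ctrl.close_job()); o=ctrl.get_obs();print(o['clock'],o['force'])"
```

```text
the job is handed in; nothing more can be done
None
the job is handed in; nothing more can be done
```

I swung the fence about 31° around the pin with the closed fingertips, about 180 mm from the pin and 12 mm above the board. I stopped when the force rose to about 8 N against the green peg, then backed off, rose clear and handed in at about 11.3 s.

| Last check | Scene camera | Side camera | Needed |
|---|---|---|---|
| Green peg from the fence's centre line | 30.0 mm | 26.9 mm | within 41 mm (29 mm when touching) |
| Pin from the fence origin | 2.6 mm | 4.4 mm | below 12 mm |
| Measured fence length | 241.5 mm | 239.3 mm | 242 mm actual |

- **Camera agreement:** the two views differ by about 3 mm on the peg and 1.2° on the fence angle. The side view's 26.9 mm is less than touching allows, which I put down to measurement error.
- **Flat and still:** I judged this only by eye from single pictures, with no separate height or speed measurement.
- **Refused moves:** my first two move calls were refused for leaving out fields, and the arm did not move. Everything after that went as planned.

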